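# Reject one valve block, show the good one to the inspection camera

## Robot

A 6-joint arm with a two-finger parallel gripper is mounted at the origin on a cart in front of the work surface, level with it; the furniture and walls round the work are solid. World frame = base frame: x ahead of the robot, y to its left, z up, the work surface at z = 0. Lengths are in m, angles in rad, forces in N, time in s.
With the tool pointing down it reaches from about 0.3 to 0.775 m from the base axis. Payload 14.6 kg.
Tool frame: the origin (TCP) lies between the finger pads; the fingertips stand 25 mm ahead of it and the grasp point (between the pads) lies 6 mm ahead of it; z points along the fingers, y is the line along which they close (so a half turn about z gives the same grasp; the last joint's range is limited). The gripper opens to 85 mm and grips with 20 to 120 N. Pads are 22 mm wide; open, the fingers measure 114 mm over their backs; the gripper's body (76 mm by 85 mm) begins 54 mm behind the grasp point. The pads swing forward as they close: fully open they stand 13 mm farther back than shut.
Start: joints at [-1.282, 0.3, 1.521, -0, 1.321, -0.067], TCP at [0.192, -0.516, 0.256] pointing down, gripper open.
Joint ranges: [-3.03, 3.03], [-0.79, 2.21], [0.23, 2.52], [-1.04, 4.18], [0, 3.07], [-2.55, 2.55]. Speed limits (rad/s): [2.22, 2.22, 2.57, 3.14, 3.14, 3.14].

## Interface

Orientations are given as a rotation vector (axis times angle).
In Python, from cell import * gives the robot as it stands. The module is installed in compiled form; this text tells all that it offers.
- The arm moves only by the tool apply_moves, never from a script. Its argument "deltas" is a list of rows, each an object with "dr": the turn, a rotation vector about the tool's x, y, z each as a share of 90 degrees, from -1 to 1, a list of three; "linear": the shift along the tool's x, y, z each as a share of 0.2 m, from -1 to 1, a list of three; "gripper": the opening, from -1 (shut) to 1 (fully open). In form: [{"dr": [wx, wy, wz], "linear": [x, y, z], "gripper": gripper}, ...]. A call has 1 to 8 rows; each row is the pose to reach, as a shift and turn from the pose commanded when the call began, along the tool's axes at that moment; what a row does not reach only later rows make up. A row lasts 1/12 s, in which the tool goes at most 41.7 mm and 7.16 degrees, less where a joint would pass 70% of its speed; a pose out of reach is approached as far as the arm can. A call with a number of a shift or a turn outside -1 to 1 is refused whole. A call with a gripper value outside its range is refused whole. The fingers move at their own pace and stop on an object; "grip_force" is the grip in N (left out, the last holds). Time passes only in rows, so rows that repeat a pose let the fingers close. It gives the time, the measured TCP pose, the force, the opening and the grip force at its end, in the units of the state.
- observe(): the state, without advancing time (a new reading comes with each control period).
- capture(name): name is "scene" or "top" or "wrist"; returns the picture (480x640x3 uint8, red, green, blue); there is no depth.
- camera_model(name): a dict with "fovy" (degrees; the focal length in pixels is half the picture's height over the tangent of half this angle, whatever the lens; pixels are square), "cx", "cy" (the principal point, pixels), "position" and "rotation" of the camera in the world. Camera axes: x right, y down, z forward; pixel columns grow to the right and rows downward; lengths in m; the calibration is good to about 2 mm. A picture is of the moment at which its call begins: read the wrist's pose just before it. camera_model takes no time and is no camera call; for the wrist camera it gives the pose at the moment of the call.
- close_job(): hands the job in; it is judged then, once.
The state is a dict: "time": time; "qpos": joint angles; "joint_velocities": joint speeds; "tau": joint torques, N m; "tool_pos": TCP position; "tool_rot": TCP orientation; "force": force on the tool from outside, world axes, zero at the start; "wrist_torque": the same for the moment, N m; "gripper_width": finger opening in m; "gripper_force": force on a finger pad.
Only numpy, scipy, OpenCV 4.12 (cv2) and the standard library are available. Lean on these libraries where they do the work, as an engineer would, in place of code of your own. Each camera call takes 0.05 s, during which the arm holds its last target. There are 200 camera calls.

## Task

Two drilled valve blocks stand on the left. First put the red-tagged one into the nest with the red rim, so that it sits flat on the pocket floor, and let it go; then pick up the green-tagged one and hold it up to the blue inspection camera: tag side up, the round port centred 12 cm in front of the lens, its face square to the lens, which looks slightly downward, so tip the block back to match. Finish while still holding it there, still, and do not bump the camera or push away the tin, tape measure and cutter standing about.

Things in the scene. Friction and masses are not known exactly. Their poses are not given: they have to be found in the camera images.
- red_block: Reject part: aluminium block 52 (x) x 44 (y) x 62 mm (z), red tag on top, about 0.35 kg, standing upright. Origin: centre of its underside; z up. +x points out of its port, a dark ring of 30 mm, 3 mm proud of the front face, centre 34 mm up. Plain y faces, 44 mm apart, to grip. Back (-x): two brass plugs; on top a brass dot beside the tag marks the back edge.
- green_block: Good part: the same block with a green tag on top; same origin and axes. The blocks stand one behind the other, and either may be the nearer to the robot. Both ports face away from the robot (+x), give or take 35 degrees.
- green_block_port (a point): Centre of the green block's port ring, 29 mm ahead (+x) of the block's axis and 34 mm above its underside; axes as the block's.
- green_block_tag (a point): Middle of the green tag on top of the green block, 63 mm above its underside.
- reject_nest: Fixed nest with a RED rim: dark plate 96 (x) x 88 (y) mm with a pocket 62 (x) x 54 (y) mm; pocket floor 6 mm above the table, rim top 18 mm above it. Origin: on the table below the middle of the pocket; z up. A block goes in upright with its 52 mm length along the nest's x, either way round.
- pass_nest: The same nest with a GREEN rim, for use after the inspection; nothing goes into it now. The two nests may stand either way round, one at the right and one beyond the blue drawer cabinet, which is fixed, 0.23 m tall and stands close in front of the robot: swing high over it.
- camera_stand: Fixed inspection camera: blue camera with a white ring light and a black lens, on a steel pole with a round base of 80 mm, 0.39 m tall in all. Origin: centre of the base, on the table. At yaw 0 it looks toward the robot (-x).
- lens (a point): Centre of the lens front, 341 mm above the table. The camera looks along this frame's -x axis, 0.35 rad (20 degrees) below level; y is level, z is up in the picture.
- focus_point (a point): Point in free air on the optical axis, 120 mm in front of the lens, 300 mm above the table, where the port is to be; axes as at the lens. The block is shown rightly when its axes are parallel to these: +x toward the lens, z up in the picture, so it leans back 0.35 rad, its top toward the robot.
- grease_tin: Red and white tin, 68 mm across, 53 mm tall; origin centre of its underside. Leave alone.
- tape_measure: Yellow tape measure, 39 x 83 x 66 mm; origin centre of its underside. Leave alone.
- end_mill: Grey steel end mill standing upright on its shank, 28 mm across, 110 mm tall; origin centre of its underside. Leave alone.
There are look-alikes about, which are no part of the job. Leave any pink or purple look-alike of the red_block alone.

How it is judged:
By the outcome, as a careful person would: the job done as asked, in the order asked, and still so for the second after the job is handed in, while the arm keeps its last pose, push and grip.
It also fails if it takes over 72 s, if anything falls off the work surface, if the arm or the gripper's body presses on something with over 40 N, if the wrist force passes 120 N, or if a joint passes its speed limit or range.

## Working session

There is one attempt and no reset: what is moved stays moved. The work goes in short steps, Python scripts to look and compute and a tool call to move; the robot and the scene stay as the last step left them, time stands still between calls to the robot, and variables do not carry over. Pictures are saved under pics/ and viewed, at most 10 in all, crops included, and the job is handed in when it is done.

Besides the shell and the picture viewer there is one more tool, called after "Emit:" by a JSON object that holds its "api" and its "payload". apply_moves: Moves the arm, as the interface text tells. Its arguments: {"type":"object","properties":{"deltas":{"type":"array","items":{"type":"object","properties":{"dr":{"type":"array","items":{"type":"number"}},"linear":{"type":"array","items":{"type":"number"}},"gripper":{"type":"number"}}}},"grip_force":{"type":"number"}},"required":["deltas"]}

```bash
mkdir -p pics; python3 - <<'E'
from cell import *
import cv2,json,numpy as np
print(observe())
for n in ["scene","top"]:
    m=camera_model(n); print(n,m)
    cv2.imwrite(f"pics/{n}0.png",capture(n)[:,:,::-1])
E
```

```text
{'time': 0.0, 'qpos': array([-1.28164457e+00,  3.00443933e-01,  1.52160803e+00, -2.32068708e-05,
        1.32068673e+00, -6.66232357e-02]), 'joint_velocities': array([-0.00074481, -0.00064056, -0.00108133,  0.00226572,  0.00036017,
       -0.00278286]), 'tau': array([ 4.39001633e-05, -5.43503380e+01, -3.61787724e+01, -8.53803863e-05,
        4.01013298e-03, -2.28768334e-05]), 'tool_pos': array([ 0.19149416, -0.51536015,  0.2557248 ]), 'tool_rot': array([-3.09089724e+00, -5.55715131e-01,  2.34894450e-04]), 'force': array([ 0.51448914,  0.30681824, -0.22557647]), 'wrist_torque': array([ 0.03728669,  0.00859246, -0.02904498]), 'gripper_force': 0.0, 'gripper_width': 0.08537089159001006}
scene {'fovy': 49.03689501349439, 'cx': 318.1698981135066, 'cy': 236.29684982935237, 'position': array([-0.33236153,  0.52624793,  1.33174088]), 'rotation': array([-1.386956  ,  2.24542503, -0.87104857])}
top {'fovy': 54.13196126416233, 'cx': 315.98230856561423, 'cy': 241.8658259889229, 'position': array([0.43420825, 0.03676635, 1.63683629]), 'rotation': array([-2.17443757,  2.18586982, -0.11091762])}
```

View pics/scene0.png

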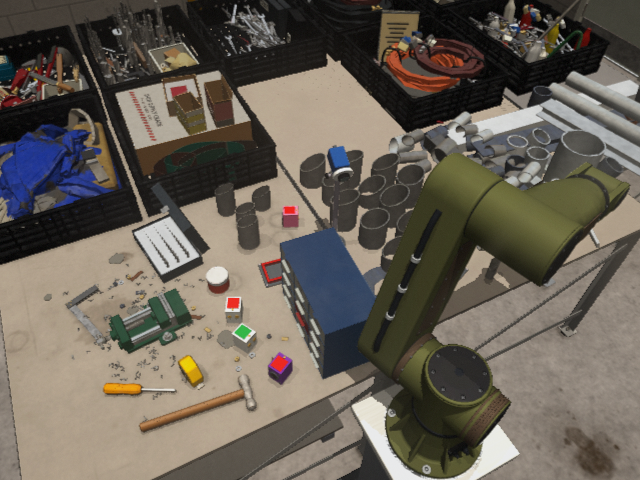

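View pics/top0.png

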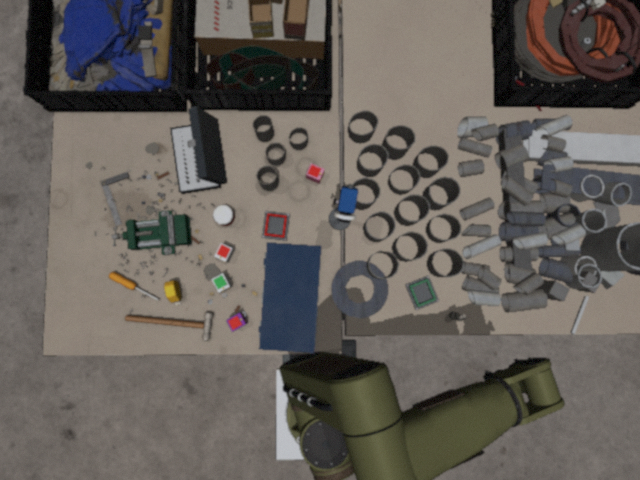

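The scene view shows the red block (233,304), the green block (243,334), the tin (217,278) and the tape (191,370). The red nest is at (272,270), just beyond the cabinet, with the camera at (338,165). In the top view: red tag (223,252), green tag (221,282), red nest (276,225), camera head (346,202), pink look-alike (314,172), purple look-alike (237,321).

```bash
cat > h.py <<'E'
import numpy as np, cv2
from scipy.spatial.transform import Rotation as R
from cell import *
def ray(m,uv):
    f=240/np.tan(np.radians(m["fovy"]/2))
    d=np.array([(uv[0]-m["cx"])/f,(uv[1]-m["cy"])/f,1.])
    return np.array(m["position"]),R.from_rotvec(m["rotation"]).apply(d)
def onplane(m,uv,z):
    p,d=ray(m,uv); return p+d*(z-p[2])/d[2]
def proj(m,P):
    f=240/np.tan(np.radians(m["fovy"]/2))
    c=R.from_rotvec(m["rotation"]).inv().apply(np.array(P)-m["position"])
    return np.array([c[0]/c[2]*f+m["cx"],c[1]/c[2]*f+m["cy"]])
def tri(rays):
    A=np.zeros((3,3));b=np.zeros(3)
    for p,d in rays:
        d=d/np.linalg.norm(d);M=np.eye(3)-np.outer(d,d);A+=M;b+=M@p
    return np.linalg.solve(A,b)
E
python3 - <<'E'
from h import *
m=camera_model("top");s=camera_model("scene")
for n,uv,z in [("red",(223,252),.063),("green",(221,282),.063),("nest",(276,225),.018),("gnest",(422,292),.018),("camhead",(346,202),.37),("tin",(223,215),.053),("tape",(172,291),.066),("cab1",(264,245),.23),("cab2",(320,247),.23),("cab3",(314,352),.23),("cab4",(261,350),.23),("pink",(314,172),.063),("purple",(237,321),.063)]:
    P=onplane(m,uv,z);print(n,P.round(3),np.hypot(P[0],P[1]).round(3),"scene",proj(s,P).round())
a=cv2.imread("pics/top0.png")[140:350,100:380];b=cv2.imread("pics/scene0.png")[140:400,160:420]
cv2.imwrite("pics/c1.png",np.hstack([cv2.resize(a,(400,300),interpolation=2),cv2.resize(b,(400,400),interpolation=2)[:300]]) )
cv2.imwrite("pics/c2.png",cv2.resize(b,(780,600),interpolation=2))
E
```

```text
red [0.545 0.331 0.063] 0.637 scene [234. 304.]
green [0.445 0.336 0.063] 0.557 scene [245. 331.]
nest [0.641 0.157 0.018] 0.66 scene [276. 269.]
gnest [ 0.407 -0.345  0.018] 0.533 scene [449. 266.]
camhead [ 0.658 -0.06   0.37 ] 0.661 scene [339. 160.]
tin [0.671 0.334 0.053] 0.75 scene [218. 275.]
tape [0.416 0.498 0.066] 0.648 scene [192. 363.]
cab1 [0.553 0.177 0.23 ] 0.581 scene [279. 246.]
cab2 [0.547 0.009 0.23 ] 0.547 scene [334. 228.]
cab3 [0.237 0.029 0.23 ] 0.238 scene [385. 313.]
cab4 [0.243 0.185 0.23 ] 0.306 scene [329. 335.]
pink [0.817 0.024 0.063] 0.817 scene [290. 210.]
purple [0.316 0.282 0.063] 0.423 scene [282. 361.]
```

View pics/c2.png

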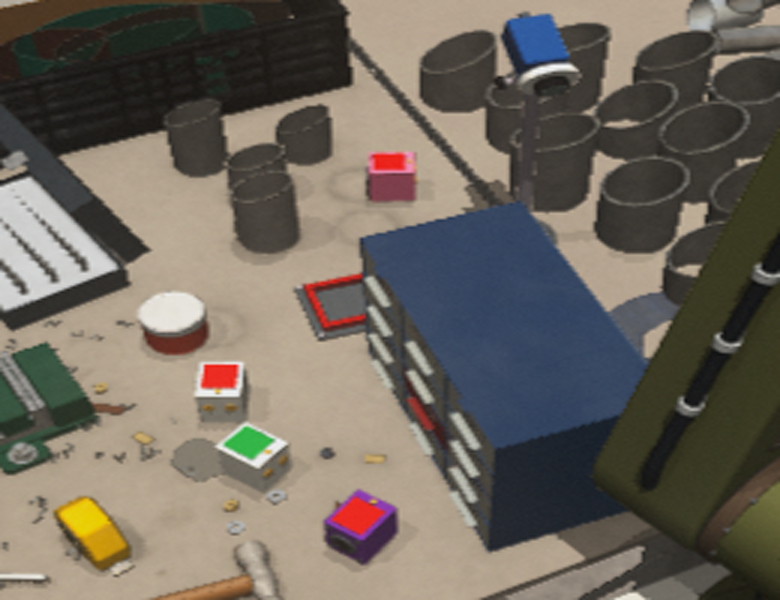

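The end mill is not near the left-hand route. The cabinet occupies x 0.24–0.55, y 0.01–0.18, so I'll cross high to a view point above the blocks.

```bash
cat >> h.py <<'E'
def down(psi_deg):
    p=np.radians(psi_deg);x=np.array([np.cos(p),np.sin(p),0]);z=np.array([0,0,-1.])
    return R.from_matrix(np.column_stack([x,np.cross(z,x),z]))
def chain(targets,state=None):
    """targets: (pos, Rotation); prints move numbers leg by leg, assuming each is reached"""
    o=state or observe();p,r=np.array(o["tool_pos"]),R.from_rotvec(o["tool_rot"])
    for t,q in targets:
        l=r.inv().apply(np.array(t)-p)/.2; w=(r.inv()*q).as_rotvec()/(np.pi/2)
        print("lin",l.round(3),"dr",w.round(4),"rows>=%.1f"%max(np.linalg.norm(l)*.2/.0417,np.linalg.norm(w)*90/7.16))
        p,r=np.array(t),q
E
python3 - <<'E'
from h import *
o=observe();m=camera_model("wrist");r=R.from_rotvec(o["tool_rot"])
print(r.inv().apply(m["position"]-o["tool_pos"]),(r.inv()*R.from_rotvec(m["rotation"])).as_matrix().round(3),m["fovy"])
chain([([.27,-.36,.42],down(60)),([.38,-.16,.44],down(110)),([.40,.06,.44],down(155)),([.42,.30,.40],down(180))])
E
```

```text
[ 0.07797424  0.00079157 -0.11720508] [[-0.    -0.952 -0.305]
 [ 1.    -0.     0.   ]
 [-0.    -0.305  0.952]] 58.56189442309791
lin [ 0.639 -0.592 -0.82 ] dr [-6.000e-04 -2.000e-04 -4.402e-01] rows>=5.7
lin [ 1.141 -0.024 -0.1  ] dr [ 0.      0.     -0.5556] rows>=7.0
lin [0.999 0.47  0.   ] dr [ 0.   0.  -0.5] rows>=6.3
lin [0.417 1.13  0.2  ] dr [ 0.      0.     -0.2778] rows>=5.9
```

Emit:
{"api": "apply_moves", "payload": {"deltas": [{"dr": [0,0,-0.44],"linear": [0.64,-0.59,-0.82],"gripper": 1},{"dr": [0,0,-0.44],"linear": [0.64,-0.59,-0.82],"gripper": 1},{"dr": [0,0,-0.44],"linear": [0.64,-0.59,-0.82],"gripper": 1},{"dr": [0,0,-0.44],"linear": [0.64,-0.59,-0.82],"gripper": 1},{"dr": [0,0,-0.44],"linear": [0.64,-0.59,-0.82],"gripper": 1},{"dr": [0,0,-0.44],"linear": [0.64,-0.59,-0.82],"gripper": 1},{"dr": [0,0,-0.44],"linear": [0.64,-0.59,-0.82],"gripper": 1}]}}

```text
time: 0.68
tool_pos: [0.2719, -0.358, 0.4251]
tool_rot: [2.709, 1.577, 0.001]
force: [0.1, 0.4, 1.0]
gripper_width: 0.0852
gripper_force: 0.0
```

Emit:
{"api": "apply_moves", "payload": {"deltas": [{"dr": [0,0,-0.55],"linear": [1,0,-0.1],"gripper": 1},{"dr": [0,0,-0.55],"linear": [1,0,-0.1],"gripper": 1},{"dr": [0,0,-0.55],"linear": [1,0,-0.1],"gripper": 1},{"dr": [0,0,-0.55],"linear": [1,0,-0.1],"gripper": 1},{"dr": [0,0,-0.55],"linear": [1,0,-0.1],"gripper": 1},{"dr": [0,0,-0.55],"linear": [1,0,-0.1],"gripper": 1},{"dr": [0,0,-0.55],"linear": [1,0,-0.1],"gripper": 1},{"dr": [0,0,-0.55],"linear": [1,0,-0.1],"gripper": 1}]}}

```text
time: 1.35
tool_pos: [0.3707, -0.1868, 0.4397]
tool_rot: [-1.805, -2.57, 0.0]
force: [0.4, -0.2, 1.1]
gripper_width: 0.0856
gripper_force: 0.0
```

```bash
python3 - <<'E'
from h import *
o=observe();print(o["time"],o["tool_pos"],o["qpos"])
m=camera_model("wrist");print(m["position"])
for z in (.3,.35): print(proj(m,[.62,-.06,z]))
chain([([.40,.06,.44],down(155)),([.40,.29,.36],down(180))])
cv2.imwrite("pics/top1.png",capture("top")[:,:,::-1])
E
```

```text
1.35 [ 0.37073161 -0.18683778  0.43974055] [-5.55069313e-01 -8.34603146e-02  1.52835272e+00 -4.72900940e-05
  1.69759015e+00 -9.01345304e-01]
[ 0.34405649 -0.11403561  0.55699399]
[776.53874837 176.96070944]
[881.08014831 193.83111853]
lin [ 1.111e+00  5.570e-01 -1.000e-03] dr [-2.000e-04 -6.000e-04 -5.018e-01] rows>=6.3
lin [0.486 1.042 0.4  ] dr [ 0.      0.     -0.2778] rows>=5.8
```

Emit:
{"api": "apply_moves", "payload": {"deltas": [{"dr": [0,0,-0.5],"linear": [1,0.55,0],"gripper": 1},{"dr": [0,0,-0.5],"linear": [1,0.55,0],"gripper": 1},{"dr": [0,0,-0.5],"linear": [1,0.55,0],"gripper": 1},{"dr": [0,0,-0.5],"linear": [1,0.55,0],"gripper": 1},{"dr": [0,0,-0.5],"linear": [1,0.55,0],"gripper": 1},{"dr": [0,0,-0.5],"linear": [1,0.55,0],"gripper": 1},{"dr": [0,0,-0.5],"linear": [1,0.55,0],"gripper": 1},{"dr": [0,0,-0.5],"linear": [1,0.55,0],"gripper": 1}]}}

```text
time: 2.07
tool_pos: [0.4076, 0.0386, 0.4399]
tool_rot: [-0.695, -3.063, 0.0]
force: [0.3, -0.5, -0.1]
gripper_width: 0.0853
gripper_force: 0.0
```

Emit:
{"api": "apply_moves", "payload": {"deltas": [{"dr": [0,0,-0.28],"linear": [0.45,1,0.4],"gripper": 1},{"dr": [0,0,-0.28],"linear": [0.45,1,0.4],"gripper": 1},{"dr": [0,0,-0.28],"linear": [0.45,1,0.4],"gripper": 1},{"dr": [0,0,-0.28],"linear": [0.45,1,0.4],"gripper": 1},{"dr": [0,0,-0.28],"linear": [0.45,1,0.4],"gripper": 1},{"dr": [0,0,-0.28],"linear": [0.45,1,0.4],"gripper": 1},{"dr": [0,0,-0.28],"linear": [0.45,1,0.4],"gripper": 1},{"dr": [0,0,-0.28],"linear": [0.45,1,0.4],"gripper": 1}]}}

```text
time: 2.73
tool_pos: [0.4126, 0.2571, 0.3594]
tool_rot: [-0.015, -3.14, 0.002]
force: [0.5, 0.2, 0.6]
gripper_width: 0.0855
gripper_force: 0.0
```

```bash
cat >> h.py <<'E'
def quad(m,img,color,z,amin=60):
    """coloured blobs -> centre and min-area-rect on plane z"""
    h=cv2.cvtColor(img,cv2.COLOR_RGB2HSV)
    k=cv2.inRange(h,(45,120,60),(85,255,255)) if color=="g" else cv2.inRange(h,(0,190,90),(6,255,255))|cv2.inRange(h,(176,190,90),(180,255,255))
    out=[]
    for c in cv2.findContours(k,cv2.RETR_EXTERNAL,cv2.CHAIN_APPROX_NONE)[0]:
        if cv2.contourArea(c)<amin: continue
        w=np.array([onplane(m,q[0],z)[:2] for q in c])*1000
        (cc,s,a)=cv2.minAreaRect(w.astype(np.float32))
        out.append((np.round(cc,1),np.round(s,1),round(a,1),c.reshape(-1,2).mean(0).round()))
    return out
E
python3 - <<'E'
from h import *
o=observe();m=camera_model("wrist");im=capture("wrist");print(o["time"],o["tool_pos"])
cv2.imwrite("pics/w1.png",im[:,:,::-1]);np.savez("w1.npz",**m)
for c in "rg": print(c,*quad(m,im,c,.063),sep="\n")
t=cv2.cvtColor(cv2.imread("pics/top1.png"),cv2.COLOR_BGR2RGB)
print("top")
for c,z in (("r",.018),("g",.018),("r",.063),("g",.063)): print(c,*quad(camera_model("top"),t,c,z,15),sep="\n")
E
```

```text
2.7333 [0.4126483  0.25712038 0.35941132]
r
(array([618.7, 328.3]), array([54.7, 28.7]), 89.5, array([379., 368.]))
(array([609.2, 173.5]), array([55.3, 72.9]), 82.9, array([251., 364.]))
g
(array([446.5, 340.5]), array([34.7, 32.8]), 28.6, array([400., 219.]))
top
r
(array([551.7, 338.3]), array([20.2, 23. ]), 64.1, array([223., 251.]))
(array([831.9,  24.1]), array([25.4, 22.5]), 67.6, array([314., 171.]))
g
(array([446.3, 349. ]), array([27.9, 27.3]), 27.1, array([220., 282.]))
r
(array([548.4, 329.9]), array([19.6, 22.4]), 64.1, array([223., 251.]))
(array([820.8,  24.5]), array([24.7, 21.9]), 67.6, array([314., 171.]))
g
(array([445.9, 340.3]), array([27.1, 26.6]), 27.1, array([220., 282.]))
```

View pics/w1.png

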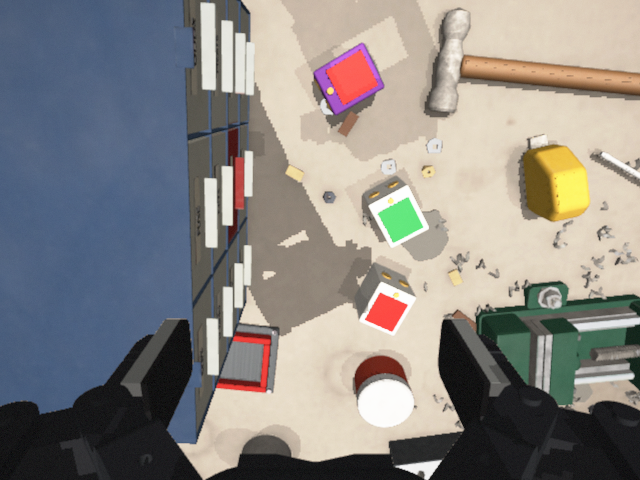

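The wrist view shows the green tag at (400,217), the red tag at (387,313), the tin at (383,390), the red nest at (248,360), and the purple block at (350,78). The brass dots are on the robot side. Next I'll fit the white top outlines.

```bash
cat >> h.py <<'E'
def tops(m,img,uv,r=60,z=.062):
    """white top + tag around pixel uv: rect on plane z (mm), tag rect, brass dot"""
    h=cv2.cvtColor(img,cv2.COLOR_RGB2HSV);k=cv2.inRange(h,(0,0,215),(180,40,255))
    tag=cv2.inRange(h,(0,140,120),(8,255,255))|cv2.inRange(h,(172,140,120),(180,255,255))|cv2.inRange(h,(45,120,60),(85,255,255))
    roi=np.zeros_like(k);cv2.circle(roi,tuple(int(v) for v in uv),r,255,-1);res=[]
    for mm in (cv2.morphologyEx((k|tag)&roi,cv2.MORPH_CLOSE,np.ones((5,5))),tag&roi):
        cs=cv2.findContours(mm,cv2.RETR_EXTERNAL,cv2.CHAIN_APPROX_NONE)[0]
        c=min((c for c in cs if cv2.contourArea(c)>200),key=lambda c:-cv2.pointPolygonTest(c,tuple(map(float,uv)),True))
        w=np.array([onplane(m,q[0],z)[:2] for q in c])*1000
        cc,s,a=cv2.minAreaRect(w.astype(np.float32))
        res.append((np.round(cc,1),np.round(s,1),round(a,1)))
    return res
E
python3 - <<'E'
from h import *
m=dict(np.load("w1.npz"));im=cv2.cvtColor(cv2.imread("pics/w1.png"),cv2.COLOR_BGR2RGB)
print(im[210,400],im[313,387],im[235,425],im[215,370])
print("red",tops(m,im,(387,313)));print("green",tops(m,im,(400,217)))
E
```

```text
[ 98 232 126] [253  72  65] [172 164 152] [122 113 105]
red [(array([557.1, 338.1]), array([123.9, 133.7]), 54.8), (array([549.3, 330.6]), array([32.9, 34.9]), 63.9)]
green [(array([443.3, 343.2]), array([124.8, 109.9]), 49.4), (array([446.8, 340.7]), array([34.8, 32.9]), 28.6)]
```

```bash
python3 - <<'E'
from h import *
m=dict(np.load("w1.npz"));im=cv2.cvtColor(cv2.imread("pics/w1.png"),cv2.COLOR_BGR2RGB).astype(int)
# sample along block x and y axes through the tag centre at z=.0625
for n,c,th in (("red",(.5493,.3306),-26.1),("green",(.4468,.3407),28.6)):
    t=np.radians(th)
    for ax,d in (("x",(np.cos(t),np.sin(t))),("y",(-np.sin(t),np.cos(t)))):
        row=[]
        for s in range(-36,37,2):
            u=proj(m,[c[0]+d[0]*s/1e3,c[1]+d[1]*s/1e3,.0625]).round().astype(int)
            p=im[u[1],u[0]];row.append(f"{s}:{p[0]},{p[1]},{p[2]}")
        print(n,ax," ".join(row))
E
```

```text
red x -36:230,189,108 -34:140,137,128 -32:142,139,130 -30:192,188,177 -28:254,254,253 -26:249,247,243 -24:254,245,139 -22:254,244,139 -20:254,249,198 -18:246,211,196 -16:253,75,68 -14:253,77,68 -12:253,76,68 -10:253,77,69 -8:253,74,66 -6:253,75,67 -4:253,75,67 -2:253,74,68 0:253,74,66 2:253,75,67 4:253,73,67 6:253,72,65 8:253,75,69 10:253,75,69 12:253,73,66 14:253,71,65 16:253,75,69 18:254,242,242 20:254,254,254 22:232,222,204 24:231,220,200 26:232,221,202 28:232,221,202 30:230,219,200 32:229,218,199 34:230,220,199 36:230,220,200
red y -36:105,101,96 -34:104,100,95 -32:101,98,93 -30:103,100,95 -28:102,98,94 -26:101,97,92 -24:103,100,94 -22:231,228,221 -20:254,254,253 -18:247,241,237 -16:253,78,71 -14:253,77,71 -12:253,74,67 -10:253,75,68 -8:253,75,67 -6:253,74,68 -4:253,74,67 -2:253,75,68 0:253,74,66 2:253,74,69 4:253,74,69 6:253,74,68 8:253,75,69 10:253,74,69 12:253,72,66 14:253,75,68 16:253,91,86 18:254,254,254 20:253,253,253 22:235,224,207 24:235,223,204 26:233,222,202 28:232,221,202 30:231,221,201 32:232,220,201 34:232,220,201 36:232,221,201
green x -36:135,131,123 -34:135,131,12
[... 386 characters left out ...]
25 20:254,254,254 22:227,224,213 24:172,166,153 26:173,165,152 28:173,166,152 30:173,165,153 32:171,164,151 34:173,164,153 36:172,165,152
green y -36:230,219,200 -34:230,218,200 -32:228,218,199 -30:230,220,202 -28:140,128,118 -26:139,128,116 -24:137,127,115 -22:129,121,112 -20:254,253,253 -18:252,252,252 -16:100,233,126 -14:101,233,127 -12:100,233,127 -10:99,233,126 -8:99,232,127 -6:99,232,125 -4:98,233,126 -2:100,233,127 0:99,233,126 2:97,231,124 4:100,233,128 6:99,232,125 8:96,231,124 10:99,232,126 12:100,232,127 14:100,232,128 16:111,230,132 18:247,251,248 20:254,254,254 22:231,224,210 24:228,216,196 26:230,219,200 28:229,218,200 30:230,217,198 32:228,215,195 34:230,217,197 36:228,217,197
```

```bash
python3 - <<'E'
from h import *
chain([([.62,.22,.36],down(180)),([.55,-.03,.48],down(180))])
E
```

```text
lin [-1.038 -0.172  0.   ] dr [-0.0003 -0.0003 -0.0061] rows>=5.0
lin [ 0.35 -1.25 -0.6 ] dr [0. 0. 0.] rows>=6.9
```

Emit:
{"api": "apply_moves", "payload": {"deltas": [{"dr": [0,0,-0.006],"linear": [-1,-0.17,0],"gripper": 1},{"dr": [0,0,-0.006],"linear": [-1,-0.17,0],"gripper": 1},{"dr": [0,0,-0.006],"linear": [-1,-0.17,0],"gripper": 1},{"dr": [0,0,-0.006],"linear": [-1,-0.17,0],"gripper": 1},{"dr": [0,0,-0.006],"linear": [-1,-0.17,0],"gripper": 1},{"dr": [0,0,-0.006],"linear": [-1,-0.17,0],"gripper": 1},{"dr": [0,0,-0.006],"linear": [-1,-0.17,0],"gripper": 1}]}}

```text
time: 3.37
tool_pos: [0.6138, 0.2195, 0.3591]
tool_rot: [-0.003, -3.14, 0.001]
force: [-0.1, 0.4, -0.6]
gripper_width: 0.0856
gripper_force: 0.0
```

```bash
python3 - <<'E'
from h import *
o=observe();m=camera_model("wrist");im=capture("wrist");print(o["time"],o["tool_pos"])
cv2.imwrite("pics/w2.png",im[:,:,::-1]);np.savez("w2.npz",**m)
h=cv2.cvtColor(im,cv2.COLOR_RGB2HSV)
k=cv2.inRange(h,(0,150,70),(8,255,255))|cv2.inRange(h,(172,150,70),(180,255,255))
for c in cv2.findContours(k,cv2.RETR_CCOMP,cv2.CHAIN_APPROX_NONE)[0]:
    if cv2.contourArea(c)<200: continue
    w=np.array([onplane(m,q[0],.018)[:2] for q in c])*1000
    print(c.reshape(-1,2).mean(0).round(),[np.round(v,1) for v in cv2.minAreaRect(w.astype(np.float32))])
E
```

```text
3.3667 [0.61381443 0.21953115 0.35905885]
[409. 216.] [array([656. , 321.6]), array([25.7, 60.8]), np.float64(38.7)]
[262. 203.] [array([641.4, 160.4]), array([69.2, 77.7]), np.float64(82.8)]
[262. 203.] [array([641.5, 160.6]), array([55.9, 63.8]), np.float64(82.9)]
[435. 118.] [array([550.8, 342.4]), array([36.8, 38.8]), np.float64(64.2)]
```

Emit:
{"api": "apply_moves", "payload": {"deltas": [{"dr": [0,0,0],"linear": [0.3,-0.9,-0.7],"gripper": 1},{"dr": [0,0,0],"linear": [0.3,-0.9,-0.7],"gripper": 1},{"dr": [0,0,0],"linear": [0.3,-0.9,-0.7],"gripper": 1},{"dr": [0,0,0],"linear": [0.3,-0.9,-0.7],"gripper": 1},{"dr": [0,0,0],"linear": [0.3,-0.9,-0.7],"gripper": 1},{"dr": [0,0,0],"linear": [0.3,-0.9,-0.7],"gripper": 1},{"dr": [0,0,0],"linear": [0.3,-0.9,-0.7],"gripper": 1}]}}

```text
time: 4.0
tool_pos: [0.5502, 0.0387, 0.5064]
tool_rot: [0.001, 3.132, -0.001]
force: [0.4, 0.2, 1.3]
gripper_width: 0.0856
gripper_force: 0.0
```

```bash
python3 - <<'E'
from h import *
o=observe();m=camera_model("wrist");im=capture("wrist");print(o["time"],o["tool_pos"],o["qpos"])
cv2.imwrite("pics/w3.png",im[:,:,::-1]);np.savez("w3.npz",**m)
a=cv2.imread("pics/w2.png")
cv2.imwrite("pics/w23.png",np.hstack([cv2.resize(a,(400,300)),cv2.resize(im[:,:,::-1],(400,300))]))
E
```

```text
4.0 [0.55024577 0.03874548 0.50640868] [ 4.10982584e-03  2.60284978e-01  1.00615168e+00 -5.52806503e-04
  1.86587243e+00 -1.56632005e+00]
```

View pics/w23.png

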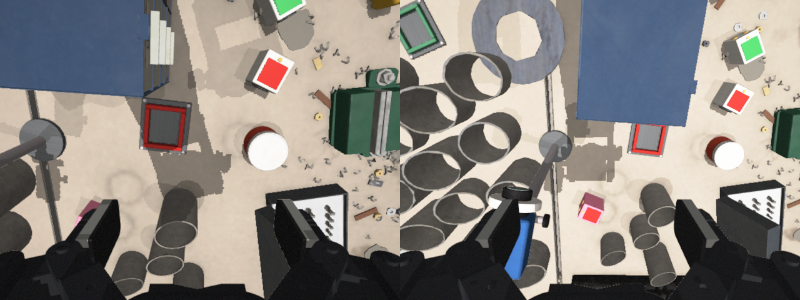

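The left half shows the red nest at (262,203) full-scale, clear of the cabinet. The right half shows the inspection camera at about (187,310), partly behind a finger. I'll shift right for a clean look at it.

Emit:
{"api": "apply_moves", "payload": {"deltas": [{"dr": [0,0,0],"linear": [0.2,-0.6,-0.1],"gripper": 1},{"dr": [0,0,0],"linear": [0.2,-0.6,-0.1],"gripper": 1},{"dr": [0,0,0],"linear": [0.2,-0.6,-0.1],"gripper": 1},{"dr": [0,0,0],"linear": [0.2,-0.6,-0.1],"gripper": 1},{"dr": [0,0,0],"linear": [0.2,-0.6,-0.1],"gripper": 1}]}}

```text
time: 4.47
tool_pos: [0.5125, -0.0789, 0.5205]
tool_rot: [-0.002, 3.141, -0.0]
force: [0.0, 0.1, -0.2]
gripper_width: 0.0855
gripper_force: 0.0
```

```bash
python3 - <<'E'
from h import *
o=observe();m=camera_model("wrist");im=capture("wrist");print(o["time"],o["tool_pos"])
cv2.imwrite("pics/w4.png",im[:,:,::-1]);np.savez("w4.npz",**m)
a=cv2.imread("pics/w3.png")[240:480,110:430]
print(proj(m,[.62,-.06,.34]))
u=proj(m,[.66,-.06,.34]).astype(int);x0=min(max(u[0]-100,0),440);y0=min(max(u[1]-150,0),280)
b=im[y0:y0+200,x0:x0+200,::-1];print(x0,y0)
cv2.imwrite("pics/c4.png",np.hstack([cv2.resize(b,(600,600),interpolation=2)]))
E
```

```text
4.4667 [ 0.51246963 -0.07890897  0.52052899]
[339.98250365 347.54168222]
239 239
```

View pics/c4.png

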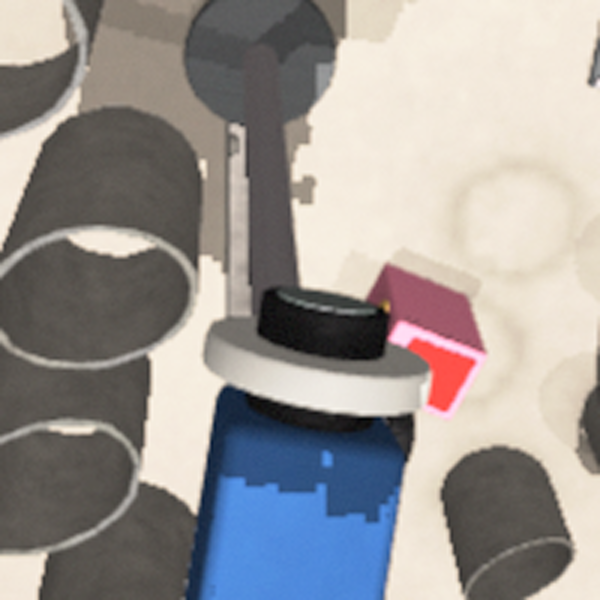

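The crop shows the lens front at about (327,302), which is pixel (348,340) in the full image. The white ring spans (205,345)–(432,390) in the crop, and the base is centred at (261,60).

```bash
python3 - <<'E'
from h import *
m4=dict(np.load("w4.npz"));s=camera_model("scene");t=camera_model("top")
im=cv2.imread("pics/w4.png");h=cv2.cvtColor(im,cv2.COLOR_BGR2HSV)
L=onplane(m4,(348,339.8),.341);print("lens",L)
for z in (0,.01,.02): print("base",onplane(m4,(326,259.5),z),onplane(dict(np.load("w2.npz")),(67,222),z))
P1,P2=[onplane(m4,(239+a/3,239+b/3),.337) for a,b in ((205,345),(432,382))];d=P2-P1
print("ring ends",P1,P2,"len",np.hypot(*d[:2]),"yaw",np.degrees(np.arctan2(-d[0],d[1])))
# black lens barrel ends
P1,P2=[onplane(m4,(239+a/3,239+b/3),.341) for a,b in ((262,298),(388,320))];d=P2-P1
print("lens ends",np.hypot(*d[:2]),"yaw",np.degrees(np.arctan2(-d[0],d[1])))
# body edges: left & right lines -> direction (back along +x frame, rising)
for (a,b),(c,e) in (((218,390),(190,598)),((408,440),(385,598))):
    n=np.cross(ray(m4,(239+a/3,239+b/3))[1],ray(m4,(239+c/3,239+e/3))[1])
    # dir = (cos20 cos y, cos20 sin y, sin20), n.dir=0
    ys=np.radians(np.linspace(-60,60,2401));v=np.cos(.35)*(n[0]*np.cos(ys)+n[1]*np.sin(ys))+n[2]*np.sin(.35)
    print("edge yaw",np.degrees(ys[np.argmin(abs(v))]))
print("lens in scene px",proj(s,L),"top",proj(t,L))
E
```

```text
lens [ 0.61239298 -0.05387828  0.341     ]
base [ 0.67262839 -0.0624627   0.        ] [ 0.66577147 -0.06802941  0.        ]
base [ 0.66888302 -0.06273588  0.01      ] [ 0.66303573 -0.06200788  0.01      ]
base [ 0.66513765 -0.06300906  0.02      ] [ 0.66029998 -0.05598635  0.02      ]
ring ends [ 0.62786115 -0.08606753  0.337     ] [ 0.63940119 -0.02436443  0.337     ] len 0.06277296171917314 yaw -10.593374224819616
lens ends 0.03395073245024094 yaw -11.161038354792698
edge yaw -8.199999999999996
edge yaw -9.25
lens in scene px [344.11555136 178.64796804] top [343.18835459 220.15243963]
```

Lens ≈ (0.612,-0.054,0.341) with yaw ≈ -9.6°. Nest at (0.6414,0.1605), yaw -7°. Now I'll pick the red block.

```bash
python3 - <<'E'
from h import *
r=down(153.9)
chain([([.53,.12,.45],down(165)),([.5457,.3324,.36],r),([.5457,.3324,.19],r),([.5457,.3324,.046],r)])
E
```

```text
lin [-0.088  0.989  0.351] dr [2.000e-04 1.000e-04 1.684e-01] rows>=5.0
lin [0.199 1.046 0.45 ] dr [0.     0.     0.1233] rows>=5.5
lin [0.   0.   0.85] dr [0. 0. 0.] rows>=4.1
lin [0.   0.   0.72] dr [0. 0. 0.] rows>=3.5
```

Emit:
{"api": "apply_moves", "payload": {"deltas": [{"dr": [0,0,0.168],"linear": [-0.09,0.99,0.35],"gripper": 1},{"dr": [0,0,0.168],"linear": [-0.09,0.99,0.35],"gripper": 1},{"dr": [0,0,0.168],"linear": [-0.09,0.99,0.35],"gripper": 1},{"dr": [0,0,0.168],"linear": [-0.09,0.99,0.35],"gripper": 1},{"dr": [0,0,0.168],"linear": [-0.09,0.99,0.35],"gripper": 1},{"dr": [0,0,0.168],"linear": [-0.09,0.99,0.35],"gripper": 1},{"dr": [0,0,0.168],"linear": [-0.09,0.99,0.35],"gripper": 1}]}}

```text
time: 5.1
tool_pos: [0.53, 0.1241, 0.4482]
tool_rot: [-0.398, -3.113, 0.001]
force: [0.0, -0.1, -1.2]
gripper_width: 0.0851
gripper_force: 0.0
```

Emit:
{"api": "apply_moves", "payload": {"deltas": [{"dr": [0,0,0.123],"linear": [0.2,1,0.45],"gripper": 1},{"dr": [0,0,0.123],"linear": [0.2,1,0.45],"gripper": 1},{"dr": [0,0,0.123],"linear": [0.2,1,0.45],"gripper": 1},{"dr": [0,0,0.123],"linear": [0.2,1,0.45],"gripper": 1},{"dr": [0,0,0.123],"linear": [0.2,1,0.45],"gripper": 1},{"dr": [0,0,0.123],"linear": [0.2,1,0.45],"gripper": 1},{"dr": [0,0,0.123],"linear": [0.2,1,0.45],"gripper": 1},{"dr": [0,0,0.123],"linear": [0.2,1,0.45],"gripper": 1}]}}

```text
time: 5.77
tool_pos: [0.5432, 0.3237, 0.3601]
tool_rot: [-0.704, -3.061, 0.001]
force: [0.5, -0.8, -0.1]
gripper_width: 0.085
gripper_force: 0.0
```

```bash
python3 - <<'E'
from h import *
o=observe();m=camera_model("wrist");im=capture("wrist");print(o["time"],o["tool_pos"])
cv2.imwrite("pics/w5.png",im[:,:,::-1])
for P in ([.5493,.3306,.063],[.4468,.3407,.063]):
    u=proj(m,P);print(u)
    try: print(tops(m,im,u,60,.0625)[1])
    except Exception as e: print(e)
r=down(153.9)
chain([([.5457,.3324,.19],r),([.5457,.3324,.046],r)])
E
```

```text
5.7667 [0.5431928  0.32369413 0.36011129]
[325.17950185 188.58793785]
(array([549.1, 330.9]), array([32.2, 33.7]), 64.1)
[286.68857914  83.63949161]
(array([446.7, 340.9]), array([34.8, 32.7]), 28.6)
lin [0.011 0.047 0.855] dr [0.0003 0.0004 0.0015] rows>=4.1
lin [0.   0.   0.72] dr [0. 0. 0.] rows>=3.5
```

Emit:
{"api": "apply_moves", "payload": {"deltas": [{"dr": [0,0,0],"linear": [0.011,0.047,0.85],"gripper": 1},{"dr": [0,0,0],"linear": [0.011,0.047,0.85],"gripper": 1},{"dr": [0,0,0],"linear": [0.011,0.047,0.85],"gripper": 1},{"dr": [0,0,0],"linear": [0.011,0.047,0.85],"gripper": 1},{"dr": [0,0,0],"linear": [0.011,0.047,0.85],"gripper": 1},{"dr": [0,0,0],"linear": [0.011,0.047,0.85],"gripper": 1},{"dr": [0,0,0],"linear": [0.011,0.047,0.85],"gripper": 1}]}}

```text
time: 6.4
tool_pos: [0.5467, 0.3326, 0.1938]
tool_rot: [0.706, 3.058, 0.004]
force: [-0.2, 0.2, 1.0]
gripper_width: 0.0853
gripper_force: 0.0
```

Emit:
{"api": "apply_moves", "payload": {"deltas": [{"dr": [0,0,0],"linear": [0,0,0.2],"gripper": 1},{"dr": [0,0,0],"linear": [0,0,0.4],"gripper": 1},{"dr": [0,0,0],"linear": [0,0,0.55],"gripper": 1},{"dr": [0,0,0],"linear": [0,0,0.65],"gripper": 1},{"dr": [0,0,0],"linear": [0,0,0.72],"gripper": 1},{"dr": [0,0,0],"linear": [0,0,0.72],"gripper": 1}]}}

```text
time: 6.9
tool_pos: [0.5459, 0.3327, 0.0463]
tool_rot: [0.706, 3.061, -0.0]
force: [-0.6, -0.4, -0.1]
gripper_width: 0.0855
gripper_force: 0.0
```

Emit:
{"api": "apply_moves", "payload": {"deltas": [{"gripper": -1,"linear": [0,0,0],"dr": [0,0,0]},{"gripper": -1,"linear": [0,0,0],"dr": [0,0,0]},{"gripper": -1,"linear": [0,0,0],"dr": [0,0,0]},{"gripper": -1,"linear": [0,0,0],"dr": [0,0,0]},{"gripper": -1,"linear": [0,0,0],"dr": [0,0,0]},{"gripper": -1,"linear": [0,0,0],"dr": [0,0,0]},{"gripper": -1,"linear": [0,0,0],"dr": [0,0,0]},{"gripper": -1,"linear": [0,0,0],"dr": [0,0,0]}], "grip_force": 60}}

```text
time: 7.57
tool_pos: [0.5464, 0.3333, 0.0484]
tool_rot: [0.705, 3.059, 0.003]
force: [-0.6, -1.5, 8.5]
gripper_width: 0.0437
gripper_force: 62.6
```

```bash
python3 - <<'E'
from h import *
chain([([.5465,.3333,.21],down(153.9)),([.6414,.1605,.21],down(172.9)),([.6414,.1605,.054],down(172.9))])
E
```

```text
lin [-0.002  0.002 -0.808] dr [0.0015 0.0012 0.0016] rows>=3.9
lin [-0.806 -0.567  0.   ] dr [ 0.      0.     -0.2111] rows>=4.7
lin [0.   0.   0.78] dr [0. 0. 0.] rows>=3.7
```

Emit:
{"api": "apply_moves", "payload": {"deltas": [{"dr": [0,0,0],"linear": [0,0,-0.1],"gripper": -1},{"dr": [0,0,0],"linear": [0,0,-0.3],"gripper": -1},{"dr": [0,0,0],"linear": [0,0,-0.5],"gripper": -1},{"dr": [0,0,0],"linear": [0,0,-0.7],"gripper": -1},{"dr": [0,0,0],"linear": [0,0,-0.81],"gripper": -1},{"dr": [0,0,0],"linear": [0,0,-0.81],"gripper": -1}]}}

```text
time: 8.07
tool_pos: [0.5468, 0.3336, 0.2152]
tool_rot: [0.704, 3.054, 0.01]
force: [0.1, -0.5, -2.8]
gripper_width: 0.0437
gripper_force: 62.3
```

Emit:
{"api": "apply_moves", "payload": {"deltas": [{"dr": [0,0,-0.05],"linear": [-0.15,-0.1,0],"gripper": -1},{"dr": [0,0,-0.1],"linear": [-0.3,-0.2,0],"gripper": -1},{"dr": [0,0,-0.15],"linear": [-0.45,-0.3,0],"gripper": -1},{"dr": [0,0,-0.18],"linear": [-0.6,-0.4,0],"gripper": -1},{"dr": [0,0,-0.211],"linear": [-0.75,-0.5,0],"gripper": -1},{"dr": [0,0,-0.211],"linear": [-0.806,-0.567,0],"gripper": -1},{"dr": [0,0,-0.211],"linear": [-0.806,-0.567,0],"gripper": -1},{"dr": [0,0,-0.211],"linear": [-0.806,-0.567,0],"gripper": -1}]}}

```text
time: 8.73
tool_pos: [0.6406, 0.1595, 0.2072]
tool_rot: [-0.194, -3.134, 0.0]
force: [-0.4, -0.0, -3.8]
gripper_width: 0.0431
gripper_force: 62.2
```

```bash
python3 - <<'E'
from h import *
o=observe();m=camera_model("wrist");im=capture("wrist");print(o["time"],o["tool_pos"],o["gripper_width"],o["qpos"])
cv2.imwrite("pics/w6.png",im[:,:,::-1])
z=o["tool_pos"][2]-.048
print(tops(m,im,proj(m,o["tool_pos"]-[0,0,.03]),70,.0625+z))
h=cv2.cvtColor(im,cv2.COLOR_RGB2HSV)
k=cv2.inRange(h,(0,150,70),(8,255,255))|cv2.inRange(h,(172,150,70),(180,255,255))
for c in cv2.findContours(k,cv2.RETR_EXTERNAL,cv2.CHAIN_APPROX_NONE)[0]:
    if cv2.contourArea(c)<200: continue
    w=np.array([onplane(m,q[0],.018)[:2] for q in c])*1000
    print(c.reshape(-1,2).mean(0).round(),[np.round(v,1) for v in cv2.minAreaRect(w.astype(np.float32))])
chain([([.6414,.1605,.12],down(172.9)),([.6414,.1605,.054],down(172.9))])
E
```

```text
8.7333 [0.64063701 0.15951647 0.2072155 ] 0.04311096619665431 [ 1.88512818e-01  5.87198918e-01  1.22649304e+00  1.69676405e-04
  1.32956747e+00 -1.25871878e+00]
[(array([632. , 160.9]), array([34.8, 13.8]), 86.1), (array([632.3, 159.7]), array([33.3, 12.9]), 82.9)]
[163. 469.] [array([857.8,  -9.5]), array([23.7, 29.9]), np.float64(77.1)]
[315. 397.] [array([802.8, 138.4]), array([100. , 106.8]), np.float64(82.9)]
[535. 214.] [array([662.4, 318.7]), array([38.4, 64.6]), np.float64(55.5)]
[317. 192.] [array([631.3, 161.2]), array([68.9, 57.4]), np.float64(82.9)]
lin [-0.006  0.     0.437] dr [-0.0001 -0.0009  0.0011] rows>=2.1
lin [0.   0.   0.33] dr [0. 0. 0.] rows>=1.6
```

View pics/w6.png

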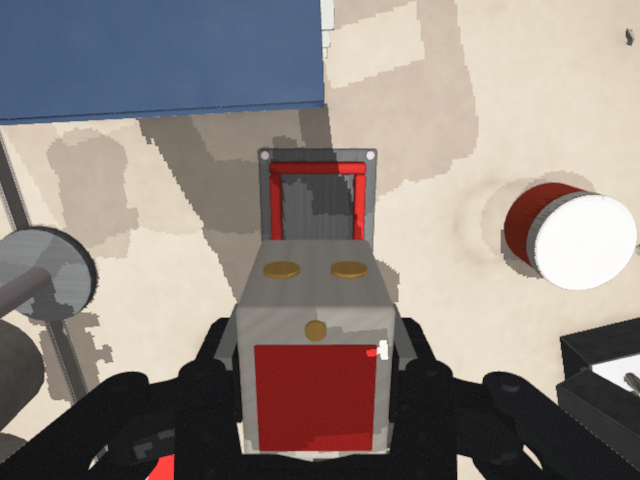

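The block hangs aligned with the nest: its yaw matches the rim at 82.9° and the plugs are toward me at rows 270. Lowering.

Emit:
{"api": "apply_moves", "payload": {"deltas": [{"dr": [0,0,0],"linear": [-0.004,0.004,0.15],"gripper": -1},{"dr": [0,0,0],"linear": [-0.004,0.004,0.3],"gripper": -1},{"dr": [0,0,0],"linear": [-0.004,0.004,0.45],"gripper": -1},{"dr": [0,0,0],"linear": [-0.004,0.004,0.55],"gripper": -1},{"dr": [0,0,0],"linear": [-0.004,0.004,0.65],"gripper": -1},{"dr": [0,0,0],"linear": [-0.004,0.004,0.7],"gripper": -1},{"dr": [0,0,0],"linear": [-0.004,0.004,0.74],"gripper": -1},{"dr": [0,0,0],"linear": [-0.004,0.004,0.755],"gripper": -1}]}}

```text
time: 9.45
tool_pos: [0.6413, 0.1618, 0.0565]
tool_rot: [-0.19, -3.135, 0.0]
force: [0.4, 0.1, -2.9]
gripper_width: 0.0435
gripper_force: 62.2
```

Emit:
{"api": "apply_moves", "payload": {"deltas": [{"dr": [0,0,0],"linear": [0,0,0.005],"gripper": -1},{"dr": [0,0,0],"linear": [0,0,0.005],"gripper": -1},{"dr": [0,0,0],"linear": [0,0,0.005],"gripper": -1}]}}

```text
time: 9.7
tool_pos: [0.6421, 0.1612, 0.0574]
tool_rot: [0.191, 3.134, 0.001]
force: [0.3, 0.4, -3.0]
gripper_width: 0.0436
gripper_force: 62.2
```

Emit:
{"api": "apply_moves", "payload": {"deltas": [{"dr": [0,0,0],"linear": [0,0,0.005],"gripper": -1},{"dr": [0,0,0],"linear": [0,0,0.01],"gripper": -1},{"dr": [0,0,0],"linear": [0,0,0.015],"gripper": -1},{"dr": [0,0,0],"linear": [0,0,0.015],"gripper": -1}]}}

```text
time: 10.03
tool_pos: [0.6419, 0.1611, 0.0544]
tool_rot: [0.191, 3.135, 0.0]
force: [-5.1, -1.9, 5.7]
gripper_width: 0.0435
gripper_force: 63.1
```

It touches at TCP z 0.0544, which matches the pocket floor. Releasing and lifting.

Emit:
{"api": "apply_moves", "payload": {"deltas": [{"gripper": 1,"linear": [0,0,0],"dr": [0,0,0]},{"gripper": 1,"linear": [0,0,0],"dr": [0,0,0]},{"gripper": 1,"linear": [0,0,0],"dr": [0,0,0]},{"gripper": 1,"linear": [0,0,0],"dr": [0,0,0]},{"gripper": 1,"linear": [0,0,0],"dr": [0,0,0]},{"gripper": 1,"linear": [0,0,0],"dr": [0,0,0]}]}}

```text
time: 10.53
tool_pos: [0.6417, 0.1611, 0.0533]
tool_rot: [0.191, 3.136, 0.0]
force: [-0.3, 0.3, -0.0]
gripper_width: 0.0851
gripper_force: 0.0
```

Emit:
{"api": "apply_moves", "payload": {"deltas": [{"dr": [0,0,0],"linear": [0,0,-0.1],"gripper": 1},{"dr": [0,0,0],"linear": [0,0,-0.3],"gripper": 1},{"dr": [0,0,0],"linear": [0,0,-0.5],"gripper": 1},{"dr": [0,0,0],"linear": [0,0,-0.7],"gripper": 1},{"dr": [0,0,0],"linear": [0,0,-0.9],"gripper": 1},{"dr": [0,0,0],"linear": [0,0,-1],"gripper": 1},{"dr": [0,0,0],"linear": [0,0,-1],"gripper": 1}]}}

```text
time: 11.12
tool_pos: [0.6428, 0.1613, 0.2595]
tool_rot: [0.19, 3.127, 0.004]
force: [0.5, 0.2, 0.6]
gripper_width: 0.085
gripper_force: 0.0
```

```bash
python3 - <<'E'
from h import *
o=observe();m=camera_model("wrist");im=capture("wrist");print(o["time"],o["tool_pos"])
cv2.imwrite("pics/w7.png",im[:,:,::-1])
print(tops(m,im,proj(m,[.6445,.160,.069]),70,.0685))
r=down(208.6)
chain([([.56,.30,.27],down(185)),([.4433,.3388,.23],r),([.4433,.3388,.046],r)])
E
```

```text
11.1167 [0.64283683 0.16131672 0.25952921]
[(array([635. , 161.1]), array([58.8, 75.1]), 82.9), (array([645.2, 159.5]), array([33.4, 35.3]), 83.0)]
lin [ 0.492  0.639 -0.071] dr [ 0.0006  0.0029 -0.133 ] rows>=3.9
lin [0.564 0.244 0.2  ] dr [ 0.      0.     -0.2622] rows>=3.3
lin [0.   0.   0.92] dr [0. 0. 0.] rows>=4.4
```

View pics/w7.png

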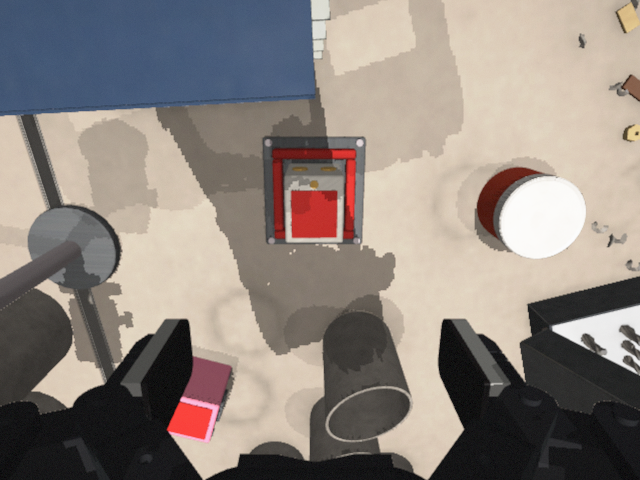

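The red block sits flat and square inside the red rim, with its tag at (314,213). The tin and the look-alikes are untouched. Now the green block.

Emit:
{"api": "apply_moves", "payload": {"deltas": [{"dr": [0,0,-0.133],"linear": [0.49,0.64,-0.07],"gripper": 1},{"dr": [0,0,-0.133],"linear": [0.49,0.64,-0.07],"gripper": 1},{"dr": [0,0,-0.133],"linear": [0.49,0.64,-0.07],"gripper": 1},{"dr": [0,0,-0.133],"linear": [0.49,0.64,-0.07],"gripper": 1},{"dr": [0,0,-0.133],"linear": [0.49,0.64,-0.07],"gripper": 1},{"dr": [0,0,-0.133],"linear": [0.49,0.64,-0.07],"gripper": 1}]}}

```text
time: 11.67
tool_pos: [0.5588, 0.3015, 0.266]
tool_rot: [0.142, -3.137, 0.001]
force: [0.4, -0.4, 0.1]
gripper_width: 0.0857
gripper_force: 0.0
```

Emit:
{"api": "apply_moves", "payload": {"deltas": [{"dr": [0,0,-0.262],"linear": [0.56,0.24,0.1],"gripper": 1},{"dr": [0,0,-0.262],"linear": [0.56,0.24,0.1],"gripper": 1},{"dr": [0,0,-0.262],"linear": [0.56,0.24,0.1],"gripper": 1},{"dr": [0,0,-0.262],"linear": [0.56,0.24,0.1],"gripper": 1},{"dr": [0,0,-0.262],"linear": [0.56,0.24,0.1],"gripper": 1},{"dr": [0,0,-0.262],"linear": [0.56,0.24,0.1],"gripper": 1}]}}

```text
time: 12.17
tool_pos: [0.4449, 0.3374, 0.2469]
tool_rot: [0.771, -3.045, 0.001]
force: [0.4, -0.5, 0.3]
gripper_width: 0.0854
gripper_force: 0.0
```

```bash
python3 - <<'E'
from h import *
o=observe();m=camera_model("wrist");im=capture("wrist");print(o["time"],o["tool_pos"],o["qpos"])
print(tops(m,im,proj(m,[.4468,.3407,.063]),70,.0625))
r=down(208.6)
chain([([.4433,.3388,.15],r),([.4433,.3388,.046],r)])
E
```

```text
12.1667 [0.44491736 0.33739507 0.24685022] [ 5.83320105e-01  3.26359470e-01  1.50868204e+00 -2.67109066e-04
  1.30700785e+00 -1.48353925e+00]
[(array([439.5, 347.2]), array([51. , 50.5]), 27.7), (array([446.6, 340.8]), array([34.7, 33. ]), 28.4)]
lin [0.005 0.011 0.485] dr [-0.0001 -0.0002 -0.0024] rows>=2.3
lin [0.   0.   0.52] dr [0. 0. 0.] rows>=2.5
```

Emit:
{"api": "apply_moves", "payload": {"deltas": [{"dr": [0,0,0],"linear": [0.005,0.01,0.2],"gripper": 1},{"dr": [0,0,0],"linear": [0.005,0.01,0.4],"gripper": 1},{"dr": [0,0,0],"linear": [0.005,0.01,0.6],"gripper": 1},{"dr": [0,0,0],"linear": [0.005,0.01,0.75],"gripper": 1},{"dr": [0,0,0],"linear": [0.005,0.01,0.88],"gripper": 1},{"dr": [0,0,0],"linear": [0.005,0.01,0.97],"gripper": 1},{"dr": [0,0,0],"linear": [0.005,0.01,1],"gripper": 1},{"dr": [0,0,0],"linear": [0.005,0.01,1],"gripper": 1}]}}

```text
time: 12.88
tool_pos: [0.4427, 0.3384, 0.0457]
tool_rot: [0.771, -3.043, 0.001]
force: [-0.6, -0.6, -0.8]
gripper_width: 0.0856
gripper_force: 0.0
```

Emit:
{"api": "apply_moves", "payload": {"deltas": [{"gripper": -1,"linear": [0,0,0],"dr": [0,0,0]},{"gripper": -1,"linear": [0,0,0],"dr": [0,0,0]},{"gripper": -1,"linear": [0,0,0],"dr": [0,0,0]},{"gripper": -1,"linear": [0,0,0],"dr": [0,0,0]},{"gripper": -1,"linear": [0,0,0],"dr": [0,0,0]},{"gripper": -1,"linear": [0,0,0],"dr": [0,0,0]},{"gripper": -1,"linear": [0,0,0],"dr": [0,0,0]},{"gripper": -1,"linear": [0,0,0],"dr": [0,0,0]}], "grip_force": 80}}

```text
time: 13.55
tool_pos: [0.443, 0.3398, 0.0487]
tool_rot: [-0.775, 3.042, 0.001]
force: [-0.7, -0.4, 6.7]
gripper_width: 0.0432
gripper_force: 82.1
```

```bash
python3 - <<'E'
from h import *
o=observe();np.savez("grasp.npz",p=o["tool_pos"],r=o["tool_rot"]);print(o["tool_pos"],o["force"],o["gripper_width"],o["gripper_force"])
r=R.from_rotvec(o["tool_rot"])
print("tool psi",np.degrees(np.arctan2(*r.as_matrix()[[1,0],0])))
E
```

```text
[0.44297058 0.33977075 0.04867038] [-0.72095619 -0.39374265  6.72407487] 0.043169429833123135 82.10761785507202
tool psi -151.4221019826265
```

```bash
cat > tgt.py <<'E'
from h import *
def target(back=0,up=0,lens=(.6124,-.0539,.341),yaw=-9.6,tilt=.35,off=(.029,.0145)):
    y=np.radians(yaw);c,s=np.cos(tilt),np.sin(tilt)
    bx=np.array([c*np.cos(y),c*np.sin(y),s]);bz=np.array([-s*np.cos(y),-s*np.sin(y),c])
    F=np.array(lens)-.12*np.array([np.cos(.35)*np.cos(y),np.cos(.35)*np.sin(y),np.sin(.35)])
    p=F-off[0]*bx+off[1]*bz+np.array([-back*np.cos(y),-back*np.sin(y),up])
    return p,R.from_matrix(np.column_stack([-bx,np.cross(bz,bx),-bz]))
E
python3 - <<'E'
from tgt import *
m4,m3=dict(np.load("w4.npz")),dict(np.load("w3.npz"))
print("w3 proj lens",proj(m3,[.6124,-.0539,.341]))
im=cv2.imread("pics/w3.png")
print("focus/tcp",target()[0])
a=target(.08,.06)
chain([([.443,.34,.20],down(208.6)),([.443,.34,.36],down(208.6)),([.41,.16,.40],down(190)),a,target()])
E
```

```text
w3 proj lens [189.64851121 302.53198774]
focus/tcp [ 0.46949116 -0.02972878  0.30352913]
lin [-0.002  0.001 -0.757] dr [ 0.0001  0.0015 -0.0002] rows>=3.6
lin [ 0.   0.  -0.8] dr [0. 0. 0.] rows>=3.8
lin [ 0.576 -0.711 -0.2  ] dr [0.     0.     0.2067] rows>=4.5
lin [ 0.249 -0.852  0.182] dr [ 0.0381 -0.2206  0.2155] rows>=4.3
lin [-0.273  0.     0.419] dr [0. 0. 0.] rows>=2.4
```

Emit:
{"api": "apply_moves", "payload": {"deltas": [{"dr": [0,0,0],"linear": [0,0,-0.1],"gripper": -1},{"dr": [0,0,0],"linear": [0,0,-0.25],"gripper": -1},{"dr": [0,0,0],"linear": [0,0,-0.4],"gripper": -1},{"dr": [0,0,0],"linear": [0,0,-0.55],"gripper": -1},{"dr": [0,0,0],"linear": [0,0,-0.7],"gripper": -1},{"dr": [0,0,0],"linear": [0,0,-0.85],"gripper": -1},{"dr": [0,0,0],"linear": [0,0,-1],"gripper": -1}]}}

```text
time: 14.13
tool_pos: [0.4419, 0.3391, 0.2489]
tool_rot: [0.775, -3.044, 0.0]
force: [-0.4, -0.7, -4.0]
gripper_width: 0.0431
gripper_force: 82.3
```

Emit:
{"api": "apply_moves", "payload": {"deltas": [{"dr": [0,0,0],"linear": [0,0,-0.15],"gripper": -1},{"dr": [0,0,0],"linear": [0,0,-0.3],"gripper": -1},{"dr": [0,0,0],"linear": [0,0,-0.45],"gripper": -1},{"dr": [0,0,0],"linear": [0,0,-0.55],"gripper": -1},{"dr": [0,0,0],"linear": [0,0,-0.55],"gripper": -1}]}}

```text
time: 14.55
tool_pos: [0.4426, 0.3396, 0.3619]
tool_rot: [-0.774, 3.038, 0.004]
force: [-0.1, 0.3, -3.8]
gripper_width: 0.0429
gripper_force: 82.9
```

Emit:
{"api": "apply_moves", "payload": {"deltas": [{"dr": [0,0,0.03],"linear": [0.1,-0.12,-0.2],"gripper": -1},{"dr": [0,0,0.06],"linear": [0.2,-0.24,-0.2],"gripper": -1},{"dr": [0,0,0.1],"linear": [0.3,-0.37,-0.2],"gripper": -1},{"dr": [0,0,0.13],"linear": [0.4,-0.5,-0.2],"gripper": -1},{"dr": [0,0,0.17],"linear": [0.5,-0.61,-0.2],"gripper": -1},{"dr": [0,0,0.2],"linear": [0.57,-0.71,-0.2],"gripper": -1},{"dr": [0,0,0.2],"linear": [0.57,-0.71,-0.2],"gripper": -1}]}}

```text
time: 15.13
tool_pos: [0.4094, 0.1571, 0.3962]
tool_rot: [0.281, -3.128, 0.002]
force: [0.1, 0.2, -4.1]
gripper_width: 0.0432
gripper_force: 84.2
```

```bash
python3 - <<'E'
from tgt import *
o=observe();print(o["time"],o["tool_pos"],o["gripper_width"],o["gripper_force"],o["qpos"])
chain([target(.08,.06),target()])
E
```

```text
15.1333 [0.409417   0.1571015  0.39617592] 0.043162378119086464 84.19669389724731 [ 2.83254517e-01 -2.62811254e-02  1.57113393e+00 -8.35183107e-04
  1.59789568e+00 -1.46649130e+00]
lin [ 0.247 -0.837  0.164] dr [ 0.0379 -0.2211  0.2184] rows>=4.3
lin [-0.273  0.     0.419] dr [0. 0. 0.] rows>=2.4
```

Emit:
{"api": "apply_moves", "payload": {"deltas": [{"dr": [0.006,-0.037,0.036],"linear": [0.04,-0.14,0],"gripper": -1},{"dr": [0.013,-0.074,0.073],"linear": [0.08,-0.28,0],"gripper": -1},{"dr": [0.019,-0.11,0.11],"linear": [0.12,-0.42,0],"gripper": -1},{"dr": [0.025,-0.147,0.146],"linear": [0.16,-0.56,0.05],"gripper": -1},{"dr": [0.032,-0.184,0.182],"linear": [0.2,-0.7,0.1],"gripper": -1},{"dr": [0.038,-0.221,0.218],"linear": [0.245,-0.83,0.16],"gripper": -1},{"dr": [0.038,-0.221,0.218],"linear": [0.245,-0.837,0.164],"gripper": -1},{"dr": [0.038,-0.221,0.218],"linear": [0.245,-0.837,0.164],"gripper": -1}]}}

```text
time: 15.8
tool_pos: [0.3919, -0.0141, 0.3629]
tool_rot: [0.228, 2.785, -0.039]
force: [0.1, 0.2, -4.0]
gripper_width: 0.0435
gripper_force: 84.5
```

```bash
python3 - <<'E'
from tgt import *
o=observe();print(o["time"],o["tool_pos"],o["tool_rot"])
chain([target()])
m=camera_model("wrist");im=capture("wrist");cv2.imwrite("pics/w8.png",im[:,:,::-1]);np.savez("w8.npz",p=o["tool_pos"],r=o["tool_rot"],**m)
E
```

```text
15.8 [ 0.39192081 -0.01412429  0.36288291] [ 0.22803807  2.7850043  -0.0387335 ]
lin [-0.27  -0.014  0.414] dr [ 0.0015 -0.0012  0.0024] rows>=2.4
```

View pics/w8.png

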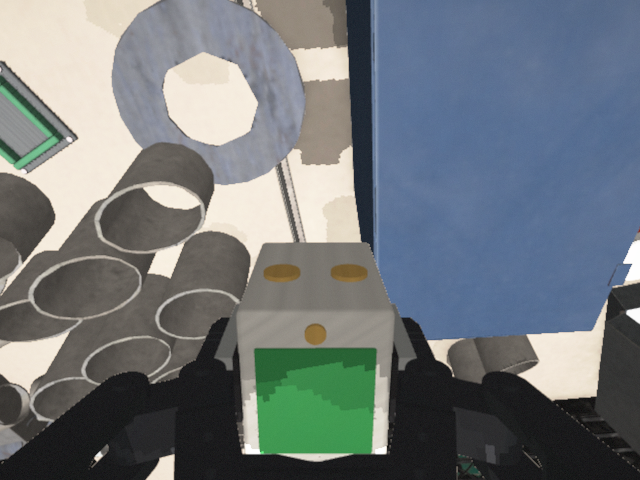

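The block is held square, with the tag up and the brass dot toward the robot. I'll check its seat in the grip from the edge pixels: top-back edge row 310, bottom-back edge row 243.

```bash
python3 - <<'E'
from tgt import *
d=dict(np.load("w8.npz"));r=R.from_rotvec(d["r"])
def T(x,y,z): return proj(d,d["p"]+r.apply([x,y,z])).round(1)
for n,b in (("back top",(-26,22,62)),("back top",(-26,-22,62)),("back bot",(-26,22,0)),("back bot",(-26,-22,0)),("front top",(26,22,62)),("front top",(26,-22,62)),("tag",(4,0,63)),("dot",(-20,0,62.5)),("tagbackL",(4-16.5,17,63)),("tagfront",(4+16.5,17,63))):
    x,y,z=b; print(n,b,T(-x/1e3,y/1e3,(48.5-z)/1e3))
im=cv2.cvtColor(cv2.imread("pics/w8.png"),cv2.COLOR_BGR2HSV)
k=cv2.inRange(im,(45,120,60),(85,255,255))[300:470,230:410];ys,xs=np.nonzero(k);print("tag px",xs.min()+230,xs.max()+230,ys.min()+300,ys.max()+300)
E
```

```text
back top (-26, 22, 62) [400.6 307.7]
back top (-26, -22, 62) [236.7 307.7]
back bot (-26, 22, 0) [371.6 237.9]
back bot (-26, -22, 0) [263.3 237.9]
front top (26, 22, 62) [390.3 461.4]
front top (26, -22, 62) [246.3 461.4]
tag (4, 0, 63) [318.4 403.5]
dot (-20, 0, 62.5) [318.6 328.5]
tagbackL (-12.5, 17, 63) [380.2 353.6]
tagfront (20.5, 17, 63) [375.1 449.5]
tag px 255 375 349 452
```

The block's seat matches the prediction to within about 1 mm. Advancing to the focus point.

Emit:
{"api": "apply_moves", "payload": {"deltas": [{"dr": [0,0,0],"linear": [-0.04,0,0.06],"gripper": -1},{"dr": [0,0,0],"linear": [-0.08,0,0.12],"gripper": -1},{"dr": [0,0,0],"linear": [-0.12,-0.004,0.19],"gripper": -1},{"dr": [0,0,0],"linear": [-0.17,-0.008,0.26],"gripper": -1},{"dr": [0,0,0],"linear": [-0.21,-0.01,0.32],"gripper": -1},{"dr": [0,0,0],"linear": [-0.24,-0.014,0.37],"gripper": -1},{"dr": [0,0,0.001],"linear": [-0.26,-0.014,0.4],"gripper": -1},{"dr": [0.001,-0.001,0.002],"linear": [-0.27,-0.014,0.414],"gripper": -1}]}}

```text
time: 16.52
tool_pos: [0.471, -0.028, 0.3042]
tool_rot: [0.228, 2.783, -0.039]
force: [-0.4, 0.0, -4.6]
gripper_width: 0.0432
gripper_force: 84.6
```

Emit:
{"api": "apply_moves", "payload": {"deltas": [{"dr": [0,0,0],"linear": [0,0,0],"gripper": -1},{"dr": [0,0,0],"linear": [0,0,0],"gripper": -1},{"dr": [0,0,0],"linear": [0,0,0],"gripper": -1},{"dr": [0,0,0],"linear": [0,0,0],"gripper": -1}]}}

```text
time: 16.85
tool_pos: [0.4703, -0.0287, 0.3058]
tool_rot: [0.229, 2.78, -0.04]
force: [-0.6, 0.1, -3.2]
gripper_width: 0.0431
gripper_force: 84.6
```

```bash
python3 - <<'E'
from tgt import *
o=observe();print(o["time"],o["tool_pos"],o["tool_rot"],o["force"],np.abs(o["joint_velocities"]).max())
chain([target()])
ps=[]
s=capture("scene");t=capture("top");cv2.imwrite("pics/s9.png",s[:,:,::-1]);cv2.imwrite("pics/t9.png",t[:,:,::-1])
for _ in range(6): o=observe();ps.append(o["tool_pos"]);capture("wrist")
ps=np.array(ps);print(ps.mean(0),ps.std(0))
a=s[130:280,250:400,::-1];b=t[150:300,270:420,::-1]
cv2.imwrite("pics/c9.png",np.hstack([cv2.resize(a,(400,400),interpolation=2),cv2.resize(b,(400,400),interpolation=2)]))
r=R.from_rotvec(o["tool_rot"])
for n,z in (("tag",(-.004,0,-.0145)),):
    P=ps.mean(0)+r.apply(z);print(n,proj(camera_model("scene"),P),proj(camera_model("top"),P))
for im,nm in ((s,"scene"),(t,"top")):
    k=cv2.inRange(cv2.cvtColor(im,cv2.COLOR_RGB2HSV),(45,120,60),(85,255,255))
    for c in cv2.findContours(k,0,1)[0]:
        if cv2.contourArea(c)>25: print(nm,cv2.minAreaRect(c))
E
```

```text
16.85 [ 0.47026252 -0.02868231  0.30581175] [ 0.22930945  2.78010577 -0.04004459] [-0.55907842  0.05063013 -3.21439319] 0.002131092508713255
lin [ 0.007 -0.006  0.01 ] dr [0.001  0.0019 0.0017] rows>=0.1
[ 0.47033372 -0.02885016  0.30549871] [3.38533080e-05 2.59599934e-05 1.14161725e-04]
tag [361.38297373 219.78555691] [334.24409389 271.95684271]
top ((335.0846252441406, 269.3231201171875), (9.922779083251953, 4.34121561050415), 7.125016689300537)
```

View pics/c9.png

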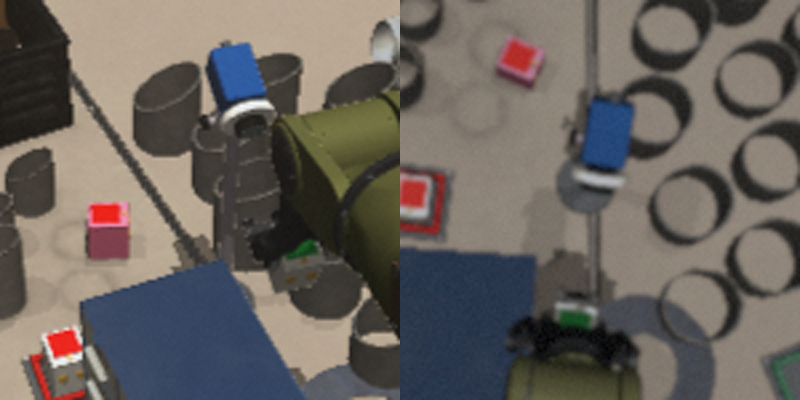

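The scene and top crops show the block held in front of the lens, squared to the camera with clear air between, and the red block in its nest. I'll make one small trim, then hand in.

Emit:
{"api": "apply_moves", "payload": {"deltas": [{"dr": [0.001,0.002,0.002],"linear": [0.006,-0.005,0.01],"gripper": -1},{"dr": [0.001,0.002,0.002],"linear": [0.006,-0.005,0.01],"gripper": -1},{"dr": [0.001,0.002,0.002],"linear": [0.006,-0.005,0.01],"gripper": -1},{"dr": [0.001,0.002,0.002],"linear": [0.006,-0.005,0.01],"gripper": -1},{"dr": [0.001,0.002,0.002],"linear": [0.006,-0.005,0.01],"gripper": -1},{"dr": [0.001,0.002,0.002],"linear": [0.006,-0.005,0.01],"gripper": -1}]}}

```text
time: 17.75
tool_pos: [0.4698, -0.0298, 0.303]
tool_rot: [0.235, 2.784, -0.041]
force: [-0.1, 0.4, -4.6]
gripper_width: 0.0433
gripper_force: 84.6
```

```bash
python3 - <<'E'
from tgt import *
for _ in range(8): capture("top")
o=observe();print(o["tool_pos"],np.abs(o["joint_velocities"]).max(),o["gripper_force"]);chain([target()])
if np.linalg.norm(o["tool_pos"]-target()[0])<.004: print(close_job())
E
```

```text
[ 0.46981222 -0.02975203  0.30297683] 0.0017988552822064848 84.60942149162292
lin [ 0.001 -0.    -0.003] dr [-0.     -0.0007 -0.0004] rows>=0.0
the job is handed in; nothing more can be done
None
```

The job is handed in (no verdict was shown): the red block sits flat and released in the red nest, and the green block is held still at the lens's focus point, tag up and tipped back to match; the arm is within about 1 mm of its target, and the camera's yaw, measured to about 1.5°, is the least certain part.

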